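# Take a column width off the layout sheet with sprung tweezers

### The job

Pick up the bent-point sprung tweezers from the wooden tool rest, bring them over the printing block with their two points pointing down just above the sheet (a few millimetres, never touching the freshly pasted paper), square across the column, and squeeze them until one point stands exactly over each of the two red lines, so that the tip gap equals the marked column width. Hold that gap steadily for a couple of seconds and finish while still holding the squeezed tweezers there in the air; do not put them down or let go. Leave everything else on the table where it is.

Things in the scene. Friction and masses are not known exactly. Their poses are not given: they have to be found in the camera images.
- tweezers_grip (a point): the point midway between the two black finger grips of the steel tweezers, half-way up the 10 mm high legs, 50 mm above the table at the start. x: along the tool from the round sprung bow (97 mm behind) to the points; y: the tool's left, the squeezing direction; z up. Grips: 32 mm long (x), 16 mm high, flat, 49 mm over their outer faces at rest, to be squeezed along y from above
- point_left (a point): tip of the left leg (tool's +y side): the dark end bent downwards, 97 mm ahead of tweezers_grip and 30 mm below it; the two tips stand 44 mm apart with the tweezers at rest, at the same height
- point_right (a point): tip of the right leg (tool's -y side), as point_left
- tweezers: the same tweezers, whole, 195 mm long, about 50 g, legs 3 mm thick, balancing at the grips, lying on the rest with both points bent down; origin and axes as tweezers_grip. 1 mm less over the grips brings the points about 2.1 mm nearer each other. The spring takes about 1.4 N to start and 5 N at a 20 mm tip gap, and opens them again when let go
- rest: fixed dark wooden tool rest, base 124 (x) x 220 (y) x 10 mm; two upright bars across it at x = -50 and +50 mm, 7 mm thick, tops 45 mm above the table. On them lie the tweezers (about 50 mm to +y) and a knife (about 50 mm to -y), pointing to the rest's +x. Origin: centre of the underside
- block: fixed pale wooden printing block, 200 (x) x 140 (y) x 30 mm, covered with a cream layout sheet, its top 30 mm above the table; origin: centre of the underside. Its red lines run along its x
- line_left (a point): middle of the left (+y) red line on the block's sheet, 100 mm long along the block's x, 2.4 mm wide, 12 mm left of the block's middle; on the sheet's surface; axes as the block's
- line_right (a point): middle of the right (-y) red line, parallel to the other, level with it; the two lines are 16 to 30 mm apart, different each time; axes as the block's
- knife_mid (a point): carving knife with a flat wooden handle, 180 x 16 x 12 mm, lying on the rest beside the tweezers; not to be moved; point near its middle
- paperweight_mid (a point): brass paperweight bar 22 x 100 x 12 mm, lying across the far end of the sheet on the block, 68 mm beyond (block +x) the block's centre; not to be moved; its centre
- paste_jar_mid (a point): round lidded porcelain jar, 70 mm wide, 39 mm high, bystander; its middle
- mallet: wooden mallet lying on the table, 220 mm long, bystander
- brush: brush lying on the table, 190 mm long, bystander
- blank: uncut wood blank 170 x 55 x 45 mm, bystander
- inkstone: dark inkstone slab 120 x 80 x 16 mm, bystander

How it is judged:
By the outcome, as a careful person would: the job done as asked, in the order asked, and still so for the second after the job is handed in, while the arm keeps its last pose, push and grip.
It also fails if it takes over 42 s, if anything falls off the work surface, if the arm or the gripper's body presses on something with over 40 N, if the wrist force passes 120 N, or if a joint passes its speed limit or range.

### The arm

A 6-joint arm with a two-finger parallel gripper is mounted at the origin on the work surface. World frame = base frame: x ahead of the robot, y to its left, z up, the work surface at z = 0. Lengths are in mm, angles in rad, forces in N, time in s.
With the tool pointing down it reaches from about 325 to 925 mm from the base axis. Payload 3.1 kg.
Tool frame: the origin (TCP) lies at the very end of the fingers, on their centre line; the grasp point (between the pads) lies 19 mm behind it; x points along the fingers, y is the direction in which the jaws open and shut, and the axes are right-handed (so a half turn about x gives the same grasp; the last joint's range is limited). The gripper opens to 85 mm and grips with 20 to 120 N. Pads are 22 mm wide; open, the fingers measure 114 mm over their backs; the gripper's body (76 mm by 85 mm) begins 54 mm behind the grasp point. The pads swing forward as they close: fully open they stand 13 mm farther back than shut.
Start: joints at [-0.112, 0.217, 1.613, -0, 1.311, -0.112], TCP at [625.011, 0.021, 231.3] pointing down, gripper open.
Joint ranges: [-2.75, 2.75], [-0.78, 2.1], [0.31, 2.55], [-1.13, 4.27], [0.13, 2.63], [-2.58, 2.58]. Speed limits (rad/s): [2.79, 2.79, 3.14, 3.14, 3.14, 3.14].

### API

Orientations are given as a rotation vector (axis times angle).
In Python, from bench import ctrl, eyes gives the robot as it stands.
- The arm moves only by the tool carry_out, never from a script. Its argument "rows" is a list of rows, each an object with "delta_pos": the shift along the tool's x, y, z in m, a list of three; "turn": the turn about the tool's x in units of 6 degrees (1.0 is 6 degrees). A call has 1 to 8 rows; each row is the pose to reach, as a shift and turn from the pose commanded when the call began, along the tool's axes at that moment; what a row does not reach only later rows make up. A row lasts 1/12 s, in which the tool goes at most 41.7 mm and 7.16 degrees, less where a joint would pass 70% of its speed; a pose out of reach is approached as far as the arm can. A call with a gripper value outside its range is refused whole. "hand" is the finger opening in m, from 0 to 0.0854, set as the call begins (left out, the last holds). The fingers move at their own pace and stop on an object; the grip force is fixed at half the most. Time passes only in rows, so rows that repeat a pose let the fingers close. It gives the time, the measured TCP pose, the force and the opening at its end, in the units of the state.
- ctrl.observe(): the state, without advancing time (a new reading comes with each control period).
- eyes.read_camera(name): name is "scene" or "side" or "wrist"; returns the picture (420x560x3 uint8, red, green, blue); there is no depth.
- eyes.calibration(name): a dict with "intrinsics" (3x3 intrinsics, pixels), "k1" (the pictures are not rectified: a ray, as slopes to the right and down, at radius r is drawn at 1 + k1 r^2 times it, then the intrinsics apply), "R" (3x3) and "t" (3): a world point X has camera coordinates R X + t; the wrist camera has in their place "mount" (4x4, takes a point from camera to tool coordinates, whose origin is the TCP and whose axes are the tool frame's). Camera axes: x right, y down, z forward; pixel columns grow to the right and rows downward; lengths in mm; the calibration is good to about 2 mm. A picture is of the moment at which its call begins: read the wrist's pose just before it. calibration takes no time and is no camera call.
- ctrl.finish_job(): hands the job in, once; it reports no verdict.
Trained networks look in the newest picture that a camera, given by its name, has taken for a name from the list of things; names that differ only in an ending like _2 or _b are one class to them, and where a whole thing is asked for, a point or a joint stands for the part that bears it (a point fixed in the world has none). Each returns a list of dicts, best first, with "confidence" (0 to 1); they miss things now and then, are a little off and sometimes report something else, mostly with a low value. They report only what shows in the picture. A call takes as long as a camera call.
- eyes.outline_of(camera, query): "region" (420x560 bool, what is visible of it) and "bbox" ([left, top, width, height] in pixels, round what is visible of it).
- eyes.landmark_of(camera, query): "position" ([column, row] in pixels: a listed point, or the origin of a listed thing).
The state is a dict: "time_s": time; "joint_pos": joint angles; "qd": joint speeds; "tau": joint torques, N m; "eef_pos": TCP position; "orientation": TCP orientation; "wrist_force": force on the tool from outside, world axes, zero at the start; "torque": the same for the moment, N m; "gripper_width": finger opening in mm.
Only numpy, scipy, OpenCV 4.12 (cv2) and the standard library are available. Lean on these libraries where they do the work, as an engineer would, in place of code of your own. Each camera call takes 0.05 s, during which the arm holds its last target. There are 200 camera calls.

## Working session

There is one attempt and no reset: what is moved stays moved. The work goes in short steps, Python scripts to look and compute and a tool call to move; the robot and the scene stay as the last step left them, time stands still between calls to the robot, and variables do not carry over. Pictures are saved under pics/ and viewed, about 8 in all and at most 12, crops included, and the job is handed in when it is done.

Besides the shell and the picture viewer there is one more tool, called after "Call:" by a JSON object that holds its "method" and its "body". carry_out: Moves the arm, as the interface text tells. Its arguments: {"type":"object","properties":{"rows":{"type":"array"},"hand":{"type":"number"}},"required":["rows"]}

```bash
mkdir -p pics
cat > h.py <<'E'
import numpy as np, cv2
from scipy.spatial.transform import Rotation as Ro
from bench import ctrl, eyes
def cam(n, st=None):
    c=eyes.calibration(n); K=np.array(c["intrinsics"])
    if "mount" in c:
        st=st or ctrl.observe(); M=np.array(c["mount"])
        Rt=Ro.from_rotvec(st["orientation"]).as_matrix()
        Rcw=Rt@M[:3,:3]; o=Rt@M[:3,3]+np.array(st["eef_pos"])
        return K,c["k1"],Rcw.T,-Rcw.T@o
    return K,c["k1"],np.array(c["R"]),np.array(c["t"])
def ray(C,px):
    K,k1,R,t=C
    d=cv2.undistortPoints(np.array([[px]],float),K,np.array([k1,0,0,0.]))[0,0]
    return -R.T@t, R.T@np.array([d[0],d[1],1])
def at_z(C,px,z):
    o,d=ray(C,px); return o+d*(z-o[2])/d[2]
def proj(C,X):
    K,k1,R,t=C
    return cv2.projectPoints(np.array([X],float),cv2.Rodrigues(R)[0],t,K,np.array([k1,0,0,0.]))[0][0,0]
def snap(n,f):
    im=eyes.read_camera(n); cv2.imwrite("pics/"+f,np.ascontiguousarray(im[:,:,::-1])); return im
def lm(n,q):
    r=eyes.landmark_of(n,q); return [(np.round(x["position"],1).tolist(),round(x["confidence"],2)) for x in r[:2]]
E
python3 - <<'E'
from h import *
st=ctrl.observe();print({k:np.round(v,3).tolist() for k,v in st.items()})
print(eyes.calibration("wrist"))
Z=dict(tweezers_grip=50,point_left=20,point_right=20,block=0,line_left=30,line_right=30,rest=0,knife_mid=50,paperweight_mid=36)
ims=[]
for n in["scene","side","wrist"]:
    C=cam(n);ims.append(snap(n,n+"0.png"))
    for q in Z:
        print(n,q,[(p,c,np.round(at_z(C,p,Z[q])[:2],1).tolist()) for p,c in lm(n,q)])
a=np.hstack(ims[:2])[:,:,::-1]; cv2.imwrite("pics/both0.png",cv2.resize(a,(800,300)))
E
```

```text
{'time_s': 0.0, 'joint_pos': [-0.112, 0.218, 1.615, 0.0, 1.311, -0.112], 'qd': [-0.0, -0.001, -0.002, 0.001, -0.0, 0.001], 'tau': [-0.0, -39.684, -30.385, -0.0, 0.01, 0.0], 'eef_pos': [624.183, 0.112, 229.936], 'orientation': [1.208, 1.211, -1.211], 'wrist_force': [-0.511, -0.865, 0.538], 'torque': [-0.043, -0.05, 0.03], 'gripper_width': 85.332}
{'intrinsics': array([[326.90511441,   0.        , 273.53644518],
       [  0.        , 326.90511441, 208.69363118],
       [  0.        ,   0.        ,   1.        ]]), 'k1': 0.014920832910051411, 'mount': array([[ 1.27319942e-04, -2.81290222e-01,  9.59622736e-01,
        -1.42699257e+02],
       [ 9.99999821e-01, -5.25536723e-04, -2.86725450e-04,
         1.55492626e-01],
       [ 5.84970054e-04,  9.59622600e-01,  2.81290105e-01,
        -7.16366600e+01],
       [ 0.00000000e+00,  0.00000000e+00,  0.00000000e+00,
         1.00000000e+00]])}
scene tweezers_grip [([339.1, 198.0], 0.52, [561.1, 225.8]), ([307.2, 200.7], 0.26, [538.8, 124.1])]
scene point_left [([356.5, 224.1], 0.42, [663.3, 238.2])]
scene point_right [([341.7, 226.7], 0.5, [65
[... 770 characters left out ...]
6.4])]
side rest [([347.6, 250.1], 0.72, [669.3, -115.3]), ([249.2, 195.9], 0.7, [548.3, 191.9])]
side knife_mid [([260.0, 198.9], 0.81, [543.1, 117.9])]
side paperweight_mid [([344.8, 252.5], 0.59, [636.5, -142.0])]
wrist tweezers_grip []
wrist point_left [([233.7, 306.4], 0.38, [575.8, -157.9])]
wrist point_right []
wrist block [([231.2, 302.5], 0.86, [570.0, -165.0])]
wrist line_left [([211.4, 312.4], 0.86, [550.1, -159.6]), ([413.5, 123.5], 0.63, [767.3, 60.8])]
wrist line_right [([214.5, 325.7], 0.47, [552.9, -178.2])]
wrist rest [([410.7, 123.5], 0.17, [776.6, 59.9])]
wrist knife_mid [([174.8, 49.0], 0.83, [536.4, 126.4])]
wrist paperweight_mid [([284.0, 306.6], 0.95, [637.4, -147.8])]
```

View pics/both0.png

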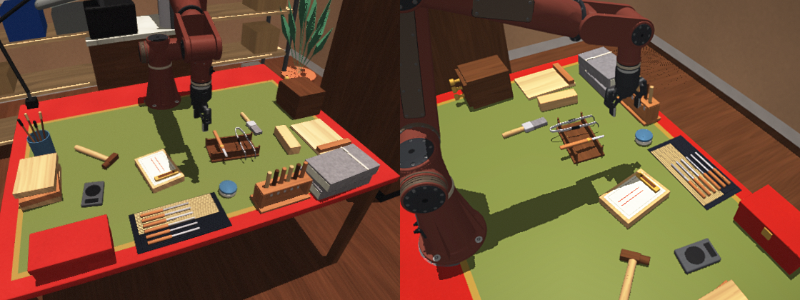

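View pics/wrist0.png

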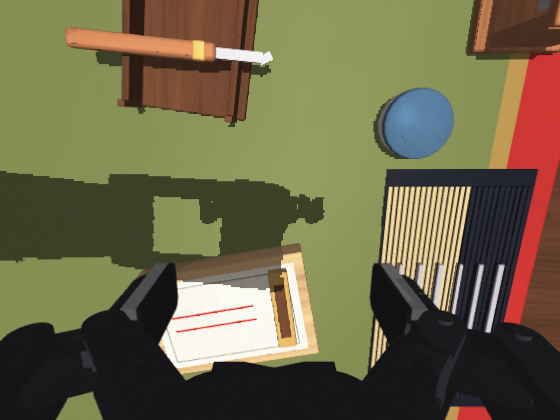

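The views show the tweezers on the rest near (562, 232), pointing roughly along +x. The block is near (570, -168), turned slightly. I'll approach with the wrist camera on the points' side, so the tips stay in view.

Call:
{"method": "carry_out", "body": {"rows": [{"delta_pos": [0.01, -0.01, -0.035], "turn": 1.1}, {"delta_pos": [0.02, -0.02, -0.07], "turn": 2.2}, {"delta_pos": [0.03, -0.03, -0.105], "turn": 3.3}, {"delta_pos": [0.04, -0.04, -0.14], "turn": 4.4}, {"delta_pos": [0.05, -0.05, -0.175], "turn": 5.5}, {"delta_pos": [0.06, -0.06, -0.21], "turn": 6.6}, {"delta_pos": [0.07, -0.062, -0.232], "turn": 7.7}, {"delta_pos": [0.07, -0.062, -0.232], "turn": 8.8}], "hand": 0.0854}}

```text
time_s: 2.17
eef_pos: [560.1, 236.1, 158.8]
orientation: [1.846, 0.624, -1.853]
wrist_force: [-0.1, -0.6, -1.2]
gripper_width: 85.6
```

Call:
{"method": "carry_out", "body": {"rows": [{"delta_pos": [0, 0, 0], "turn": 1.1}, {"delta_pos": [0, 0, 0], "turn": 2.2}, {"delta_pos": [0, 0, 0], "turn": 3.3}, {"delta_pos": [0, 0, 0], "turn": 4.4}, {"delta_pos": [0, 0, 0], "turn": 5.5}, {"delta_pos": [0, 0, 0], "turn": 6.6}, {"delta_pos": [0, 0, 0], "turn": 7.5}, {"delta_pos": [0, 0, 0], "turn": 7.5}]}}

```text
time_s: 2.83
eef_pos: [563.1, 232.0, 161.3]
orientation: [-2.15, 0.148, 2.15]
wrist_force: [-0.1, -0.9, -0.5]
gripper_width: 85.4
```

Run:
```python
from h import *
st=ctrl.observe();C=cam("wrist",st);im=snap("wrist","w1.png")
Z=dict(tweezers_grip=50,point_left=20,point_right=20,knife_mid=50,rest=0)
R=Ro.from_rotvec(st["orientation"]).as_matrix()
print(st["time_s"],st["eef_pos"],R.round(3).tolist())
for q in Z:
    print(q,[(p,c,np.round(at_z(C,p,Z[q])[:2],1).tolist()) for p,c in lm("wrist",q)])
```

```text
2.8333 [563.05424625 232.04331512 161.33160601] [[0.0, -0.137, -0.991], [0.0, -0.991, 0.137], [-1.0, -0.0, -0.0]]
tweezers_grip []
point_left [([246.5, 96.3], 0.96, [649.9, 242.6])]
point_right [([297.3, 95.7], 0.81, [644.6, 201.2]), ([328.7, 200.9], 0.64, [552.0, 183.7])]
knife_mid [([404.3, 215.6], 0.67, [539.8, 128.2])]
rest [([327.0, 201.3], 0.82, [546.0, 182.6])]
```

View pics/w1.png

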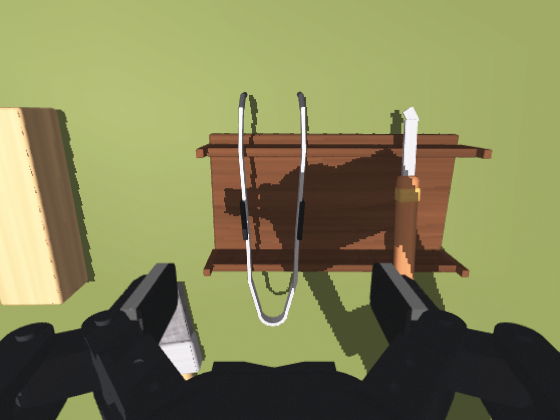

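The picture shows the tweezers square to the image: grips at about (245, 219) and (300, 219), tips at (243, 96) and (301, 96), bow end at (272, 323). I'll turn these into tool-frame offsets.

Run:
```python
from h import *
st=ctrl.observe();C=cam("wrist",st);R=Ro.from_rotvec(st["orientation"]).as_matrix()
im=cv2.imread("pics/w1.png");g=im.max(2).astype(int)
# dark grip blobs & tips
m=((g<45)).astype(np.uint8); 
n,l,s,c=cv2.connectedComponentsWithStats(m[:250,200:340])
for i in range(1,n):
    if s[i,4]>25: print(s[i]+[200,0,0,0,0],c[i]+[200,0])
for nme,p,z in[("gripL",(245,219),58),("gripR",(300.5,219),58),("tipL",(246.5,96.3),20),("tipR",(297.3,95.7),20),("tipLtop",(243.5,94),52),("tipRtop",(300.5,94),52),("bow",(272.5,325),50)]:
    X=at_z(C,p,z); print(nme,X.round(1),(R.T@(X-st["eef_pos"])).round(1))
```

```text
[240 199   7  34 142] [242.92253521 214.94366197]
[297 199   8  41 193] [300.61658031 219.98445596]
gripL [557.2 255.8  58. ] [103.3 -22.8   9. ]
gripR [551.2 212.3  58. ] [103.3  21.1   9. ]
tipL [649.8 242.7  20. ] [141.3 -22.3 -84.5]
tipR [644.6 201.4  20. ] [141.3  19.4 -85. ]
tipLtop [649.8 242.4  52. ] [109.3 -22.  -84.6]
tipRtop [644.2 201.3  52. ] [109.3  19.4 -84.6]
bow [452.1 248.3  50. ] [111.3  -1.2 112.1]
```

Call:
{"method": "carry_out", "body": {"rows": [{"delta_pos": [0.025, -0.001, 0.012], "turn": 0}, {"delta_pos": [0.05, -0.001, 0.012], "turn": 0}, {"delta_pos": [0.075, -0.001, 0.012], "turn": 0}, {"delta_pos": [0.1, -0.001, 0.012], "turn": 0}, {"delta_pos": [0.118, -0.001, 0.012], "turn": 0}, {"delta_pos": [0.128, -0.001, 0.012], "turn": 0}, {"delta_pos": [0.132, -0.001, 0.012], "turn": 0}, {"delta_pos": [0.132, -0.001, 0.012], "turn": 0}], "hand": 0.07}}

```text
time_s: 3.8
eef_pos: [550.8, 234.5, 28.5]
orientation: [-2.15, 0.147, 2.153]
wrist_force: [-0.5, 0.1, 0.2]
gripper_width: 70.6
```

Call:
{"method": "carry_out", "body": {"rows": [{"delta_pos": [0, 0, 0], "turn": 0}, {"delta_pos": [0, 0, 0], "turn": 0}, {"delta_pos": [0, 0, 0], "turn": 0}, {"delta_pos": [0, 0, 0], "turn": 0}, {"delta_pos": [0, 0, 0], "turn": 0}, {"delta_pos": [0, 0, 0], "turn": 0}, {"delta_pos": [0, 0, 0], "turn": 0}], "hand": 0.045}}

```text
time_s: 4.38
eef_pos: [552.7, 235.2, 30.5]
orientation: [-2.154, 0.145, 2.147]
wrist_force: [2.0, 1.0, 3.4]
gripper_width: 45.1
```

Run:
```python
from h import *
a=snap("wrist","w2.png")
```

```text
(no output)
```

View pics/w2.png

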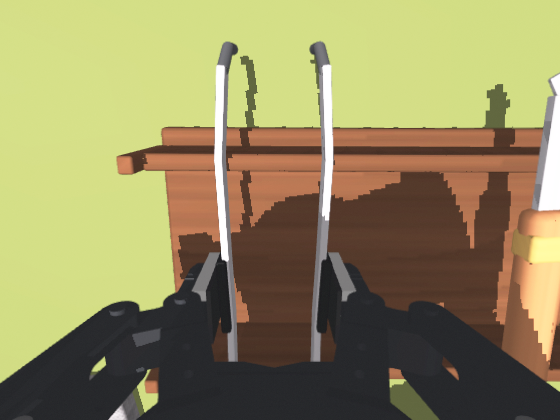

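The pads sit on both grips, and the tips show at (228, 47) and (320, 47). Next I lift, then carry them over.

Call:
{"method": "carry_out", "body": {"rows": [{"delta_pos": [-0.006, 0, 0], "turn": 0}, {"delta_pos": [-0.016, 0, 0], "turn": 0}, {"delta_pos": [-0.03, 0, 0], "turn": 0}, {"delta_pos": [-0.045, 0, 0], "turn": 0}, {"delta_pos": [-0.06, 0, 0], "turn": 0}, {"delta_pos": [-0.075, 0.005, 0], "turn": 0}, {"delta_pos": [-0.09, 0.015, 0], "turn": 0}, {"delta_pos": [-0.1, 0.03, 0.003], "turn": 0}]}}

```text
time_s: 5.1
eef_pos: [545.3, 205.9, 132.1]
orientation: [-2.154, 0.144, 2.148]
wrist_force: [0.4, 0.1, -0.5]
gripper_width: 44.9
```

Call:
{"method": "carry_out", "body": {"rows": [{"delta_pos": [0, 0.02, 0.002], "turn": -0.2}, {"delta_pos": [0, 0.045, 0.004], "turn": -0.4}, {"delta_pos": [0, 0.07, 0.007], "turn": -0.6}, {"delta_pos": [0, 0.095, 0.01], "turn": -0.8}, {"delta_pos": [0, 0.12, 0.012], "turn": -1.0}, {"delta_pos": [0, 0.145, 0.014], "turn": -1.2}, {"delta_pos": [0, 0.17, 0.016], "turn": -1.4}, {"delta_pos": [0, 0.195, 0.018], "turn": -1.6}]}}

```text
time_s: 5.77
eef_pos: [499.1, 13.5, 130.1]
orientation: [2.205, 0.036, -2.205]
wrist_force: [-0.1, -0.1, -0.3]
gripper_width: 44.9
```

Run:
```python
from h import *
st=ctrl.observe();R=Ro.from_rotvec(st["orientation"]).as_matrix()
print(st["time_s"],st["eef_pos"],st["gripper_width"],np.round(st["wrist_force"],1),R.round(3).tolist())
print("delta tool to (456,-190):",R.T@(np.array([456,-190,st["eef_pos"][2]])-st["eef_pos"]))
```

```text
5.7667 [499.14390561  13.48360595 130.12203908] 44.92181917637742 [-0.1 -0.1 -0.3] [[-0.0, 0.033, -0.999], [-0.0, -0.999, -0.033], [-1.0, 0.0, 0.0]]
delta tool to (456,-190): [2.70697125e-02 2.01967941e+02 4.97586611e+01]
```

Call:
{"method": "carry_out", "body": {"rows": [{"delta_pos": [0, 0.025, 0.006], "turn": -0.2}, {"delta_pos": [0, 0.05, 0.012], "turn": -0.4}, {"delta_pos": [0, 0.08, 0.02], "turn": -0.6}, {"delta_pos": [0, 0.11, 0.028], "turn": -0.8}, {"delta_pos": [0, 0.14, 0.035], "turn": -1.0}, {"delta_pos": [0, 0.17, 0.042], "turn": -1.2}, {"delta_pos": [0, 0.19, 0.048], "turn": -1.4}, {"delta_pos": [0, 0.202, 0.05], "turn": -1.6}]}}

```text
time_s: 6.43
eef_pos: [455.3, -191.1, 130.2]
orientation: [2.117, 0.209, -2.117]
wrist_force: [0.4, -0.4, -0.0]
gripper_width: 45.0
```

Call:
{"method": "carry_out", "body": {"rows": [{"delta_pos": [0, 0, 0], "turn": 0}, {"delta_pos": [0, 0, 0], "turn": 0}, {"delta_pos": [0, 0, 0], "turn": 0}], "hand": 0.04}}

```text
time_s: 6.68
eef_pos: [456.2, -188.1, 129.6]
orientation: [2.117, 0.212, -2.117]
wrist_force: [-0.0, -0.3, -0.0]
gripper_width: 40.1
```

```bash
cat >> h.py <<'E'
def redlines(C,im,z=30):
    """fit each red line in the rectified sheet plane -> list of (end, end) world"""
    b=im.astype(int); m=((b[:,:,0]-b[:,:,1:].max(2))>50).astype(np.uint8)
    n,l,s,c=cv2.connectedComponentsWithStats(m,connectivity=8); out=[]
    for i in range(1,n):
        if s[i,4]<60: continue
        v,u=np.where(l==i); P=np.array([at_z(C,(a,bb),z)[:2] for a,bb in zip(u,v)])
        if not(-260<P[:,1].mean()<-90): continue
        mu=P.mean(0); d=np.linalg.svd(P-mu,full_matrices=False)[2][0]; d*=np.sign(d[0]); t=(P-mu)@d
        out.append((mu+d*(t.min()+t.max())/2,d,np.ptp(t),s[i].tolist()))
    return out
E
python3 - <<'E'
from h import *
st=ctrl.observe();C=cam("wrist",st);im=snap("wrist","w3.png")
R=Ro.from_rotvec(st["orientation"]).as_matrix()
print(st["time_s"],st["eef_pos"],st["gripper_width"],"heading",np.degrees(np.arctan2(-R[1,2],-R[0,2])))
for mu,d,L,s in redlines(C,im): print(mu.round(1),np.degrees(np.arctan2(d[1],d[0])).round(2),L.round(1),s)
for q in["line_left","line_right","point_left","point_right","block"]: print(q,lm("wrist",q))
E
```

```text
6.6833 [ 456.15353456 -188.12078819  129.56045345] 40.09374711758495 heading 11.385576632467153
[ 547.4 -159. ] 10.57 92.3 [257, 0, 4, 146, 583]
[ 551.1 -177.2] 10.45 92.4 [282, 0, 8, 146, 555]
line_left [([258.0, 69.8], 0.7)]
line_right [([281.3, 68.5], 0.62)]
point_left [([243.8, 51.3], 0.65), ([258.1, 70.4], 0.39)]
point_right [([302.9, 50.0], 0.8)]
block [([276.2, 49.2], 0.72)]
```

View pics/w3.png

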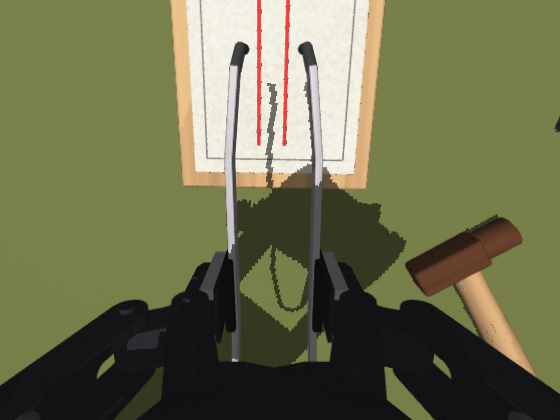

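Picture: the lines are at columns 259 and 286, in the upper part. The held tips at (242, 48) and (305, 48) straddle them, with nothing else near. The lines head 10.5° and are about 18.5 mm apart. I'll turn slightly, shift, lower to about 15 mm above the sheet and squeeze to near the width.

Call:
{"method": "carry_out", "body": {"rows": [{"delta_pos": [0.015, -0.001, 0], "turn": 0.1}, {"delta_pos": [0.03, -0.002, 0], "turn": 0.15}, {"delta_pos": [0.045, -0.0027, 0], "turn": 0.15}, {"delta_pos": [0.058, -0.0027, 0], "turn": 0.15}, {"delta_pos": [0.068, -0.0027, 0], "turn": 0.15}, {"delta_pos": [0.074, -0.0027, 0], "turn": 0.15}, {"delta_pos": [0.074, -0.0027, 0], "turn": 0.15}, {"delta_pos": [0.074, -0.0027, 0], "turn": 0.15}], "hand": 0.037}}

```text
time_s: 7.65
eef_pos: [455.8, -186.2, 55.3]
orientation: [2.125, 0.196, -2.126]
wrist_force: [0.0, -0.5, -0.8]
gripper_width: 37.1
```

Run:
```python
from h import *
st=ctrl.observe();C=cam("wrist",st);im=snap("wrist","w4.png")
R=Ro.from_rotvec(st["orientation"]).as_matrix()
print(st["time_s"],st["eef_pos"],st["gripper_width"],"heading",np.degrees(np.arctan2(-R[1,2],-R[0,2])))
for mu,d,L,s in redlines(C,im): print(mu.round(1),np.degrees(np.arctan2(d[1],d[0])).round(2),L.round(1),s)
for q in["line_left","line_right","point_left","point_right"]: print(q,lm("wrist",q))
side=snap("side","s4.png"); snap("scene","c4.png")
Cs=cam("side")
for q in["point_left","point_right","line_left","line_right"]:print("side",q,lm("side",q),"scene",lm("scene",q))
for X in[(552,-168,45),(552,-168,30)]: print(proj(Cs,X),proj(cam("scene"),X))
a=im[0:200,170:370,::-1];u,v=proj(Cs,(552,-168,40)).astype(int);b=side[v-25:v+25,u-25:u+25,::-1]
cv2.imwrite("pics/x4.png",np.hstack([cv2.resize(a,(400,400)),cv2.resize(b,(400,400),interpolation=cv2.INTER_NEAREST)]))
```

```text
7.65 [ 455.82516974 -186.20430117   55.28651738] 37.107010723743414 heading 10.508165326508335
[ 562.9 -156. ] 10.7 18.2 [249, 0, 6, 46, 242]
[ 565.9 -174.4] 10.92 19.1 [290, 0, 6, 48, 273]
[ 529.9 -181. ] 10.62 49.9 [288, 52, 7, 108, 556]
[ 526.2 -162.8] 10.18 48.1 [250, 55, 7, 104, 499]
line_left [([251.7, 48.7], 0.77)]
line_right [([290.8, 49.7], 0.97), ([289.8, 50.6], 0.46)]
point_left [([252.9, 52.2], 0.9)]
point_right [([289.2, 50.2], 0.77)]
side point_left [([319.9, 267.1], 0.56)] scene [([220.9, 223.9], 0.6)]
side point_right [([313.8, 403.8], 0.66), ([328.4, 274.6], 0.61)] scene [([218.2, 227.8], 0.51), ([321.9, 208.7], 0.18)]
side line_left [([322.2, 272.2], 0.9)] scene [([219.2, 225.9], 0.66)]
side line_right [([326.5, 280.4], 0.36)] scene [([219.3, 240.0], 0.37)]
[322.5874956 270.8803595] [218.82435306 225.5371646 ]
[322.12016359 274.8792298 ] [219.27501768 229.22397121]
```

View pics/x4.png

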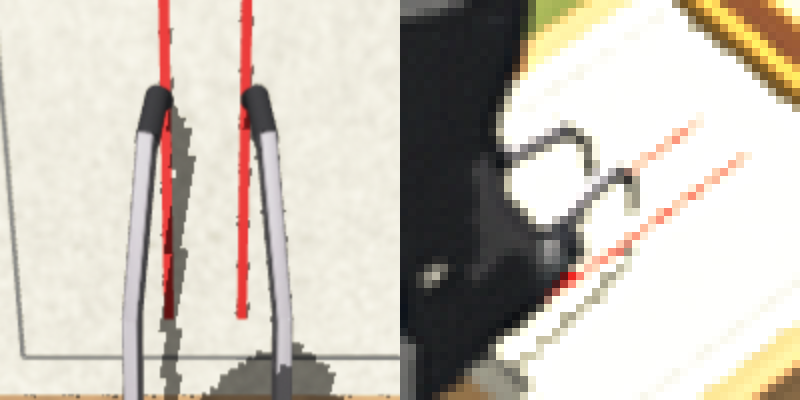

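Left of the crop: the arc ends stand just over both lines, at full-image columns 249 and 297.5 against lines at about 251.5 and 291. Right of the crop: the tips hang clear of the sheet. Across openings of 45, 40 and 37 mm, the arc spacing fits the 2.1 mm/mm model, giving about 19 mm now. The lines are 18.6 mm apart, so I need an opening near 36.9, about 0.9 mm to the left and about 9 mm lower.

Call:
{"method": "carry_out", "body": {"rows": [{"delta_pos": [0.002, -0.0005, -0.001], "turn": 0}, {"delta_pos": [0.004, -0.0009, -0.002], "turn": 0}, {"delta_pos": [0.006, -0.0009, -0.003], "turn": 0}, {"delta_pos": [0.008, -0.0009, -0.003], "turn": 0}, {"delta_pos": [0.009, -0.0009, -0.003], "turn": 0}, {"delta_pos": [0.009, -0.0009, -0.003], "turn": 0}, {"delta_pos": [0.009, -0.0009, -0.003], "turn": 0}, {"delta_pos": [0.009, -0.0009, -0.003], "turn": 0}], "hand": 0.0368}}

```text
time_s: 9.07
eef_pos: [458.6, -184.9, 46.3]
orientation: [2.125, 0.195, -2.125]
wrist_force: [0.3, -0.2, -0.7]
gripper_width: 36.9
```

Run:
```python
from h import *
st=ctrl.observe();C=cam("wrist",st);im=snap("wrist","w5.png")
R=Ro.from_rotvec(st["orientation"]).as_matrix()
print(st["time_s"],st["eef_pos"],st["gripper_width"],np.round(st["wrist_force"],1),"heading",np.degrees(np.arctan2(-R[1,2],-R[0,2])))
for mu,d,L,s in redlines(C,im):
    print(mu.round(1),np.degrees(np.arctan2(d[1],d[0])).round(2),L.round(1),s,"tool",(R.T@(np.append(mu,30)-st["eef_pos"])).round(2))
for q in["point_left","point_right"]: print(q,lm("wrist",q))
side=snap("side","s5.png");Cs=cam("side")
for q in["point_left","point_right"]:print("side",q,lm("side",q))
a=im[0:160,190:350,::-1];u,v=proj(Cs,(552,-168,40)).astype(int);b=side[v-20:v+20,u-20:u+20,::-1]
print(u,v)
cv2.imwrite("pics/x5.png",np.hstack([cv2.resize(a,(400,400),interpolation=cv2.INTER_CUBIC),cv2.resize(b,(400,400),interpolation=cv2.INTER_NEAREST)]))
```

```text
9.0667 [ 458.56427754 -184.85659332   46.31916387] 36.921121047189125 [ 0.3 -0.2 -0.7] heading 10.499788292902167
[ 563.8 -155.9] 9.67 17.2 [250, 0, 6, 46, 267] tool [  16.32   -9.29 -108.74]
[ 567.4 -174.1] 11.3 16.8 [293, 0, 6, 45, 261] tool [  16.32    9.28 -108.94]
[ 526.8 -162.6] 10.47 49.9 [251, 55, 7, 113, 566] tool [ 16.32  -9.41 -71.14]
[ 529.6 -181. ] 10.75 48.7 [291, 58, 7, 110, 576] tool [ 16.32   9.2  -70.52]
point_left [([253.4, 49.9], 0.82)]
point_right [([291.5, 50.0], 0.68), ([279.7, 28.6], 0.5)]
side point_left []
side point_right [([328.4, 275.1], 0.51)]
322 272
```

View pics/x5.png

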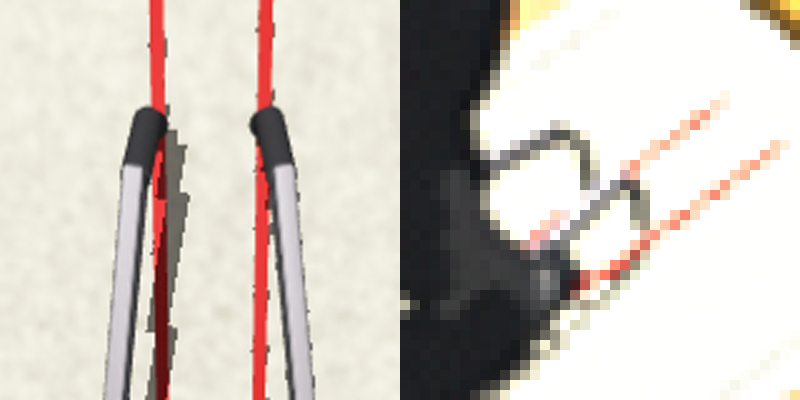

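Left of the crop: the tips at (249.5, 47) and (297, 47) lie over the two lines, which sit at tool y of about ±9.3, so they are centred. Right of the crop: both tips still hang just above the sheet. I'll do one calibrated cross-check of gap and height.

Run:
```python
from h import *
# forward ends of dark tips: w1 at rest (44 mm known), then w2..w5
for f,rows,cols in[("w1.png",(85,115),(230,315)),("w2.png",(35,75),(205,345)),("w3.png",(35,75),(225,325)),("w4.png",(35,75),(235,310)),("w5.png",(35,75),(235,310))]:
    im=cv2.imread("pics/"+f).astype(float);g=im.max(2)[rows[0]:rows[1],cols[0]:cols[1]]
    m=(g<75).astype(np.uint8);n,l,s,c=cv2.connectedComponentsWithStats(m)
    out=[]
    for i in sorted(range(1,n),key=lambda i:-s[i,4])[:2]:
        v,u=np.where(l==i);top=v.min();k=v<top+6
        out.append((round(u[k].mean()+cols[0],1),int(top+rows[0]),int(s[i,4]),int(u[k].min()+cols[0]),int(u[k].max()+cols[0])))
    out.sort();print(f,out,"sep",round(out[1][0]-out[0][0],1))
C=cam("side")
st=ctrl.observe();R=Ro.from_rotvec(st["orientation"]).as_matrix();p=np.array(st["eef_pos"])
for y in(-9.3,9.3):
    for z in(30,35,40):
        X=p+R@np.array([0,y,-97]);X[2]=z;print(y,z,proj(C,X).round(1),proj(cam("scene"),X).round(1))
```

```text
w1.png [(np.float64(244.8), 92, 21, 242, 246), (np.float64(298.5), 92, 10, 297, 300)] sep 53.7
w2.png [(np.float64(234.2), 44, 40, 232, 236), (np.float64(312.3), 48, 18, 311, 314)] sep 78.1
w3.png [(np.float64(240.8), 42, 300, 235, 248), (np.float64(305.5), 42, 277, 299, 311)] sep 64.7
w4.png [(np.float64(248.7), 43, 291, 243, 255), (np.float64(297.4), 43, 285, 291, 303)] sep 48.7
w5.png [(np.float64(249.5), 43, 296, 244, 256), (np.float64(296.9), 43, 275, 291, 302)] sep 47.4
-9.3 30 [319.9 272. ] [222.5 228.5]
-9.3 35 [320.  270.7] [222.4 227.3]
-9.3 40 [320.2 269.3] [222.2 226.1]
9.3 30 [325.4 276.6] [216.9 230.6]
9.3 35 [325.5 275.3] [216.7 229.4]
9.3 40 [325.7 274. ] [216.6 228.2]
```

The gap comes to about 18.7 mm (the lines are 18.6 mm apart). The side view puts the tips near z = 36, about 6 mm up. I'll lower 2 mm more and hold.

Call:
{"method": "carry_out", "body": {"rows": [{"delta_pos": [0.001, 0, 0], "turn": 0}, {"delta_pos": [0.002, 0, 0], "turn": 0}, {"delta_pos": [0.002, 0, 0], "turn": 0}, {"delta_pos": [0.002, 0, 0], "turn": 0}, {"delta_pos": [0.002, 0, 0], "turn": 0}, {"delta_pos": [0.002, 0, 0], "turn": 0}, {"delta_pos": [0.002, 0, 0], "turn": 0}, {"delta_pos": [0.002, 0, 0], "turn": 0}]}}

```text
time_s: 10.03
eef_pos: [458.6, -184.8, 44.3]
orientation: [2.125, 0.195, -2.125]
wrist_force: [-0.3, -0.5, -0.8]
gripper_width: 36.7
```

Run:
```python
from h import *
st=ctrl.observe();C=cam("wrist",st);im=snap("wrist","w6.png")
R=Ro.from_rotvec(st["orientation"]).as_matrix()
print(st["time_s"],st["eef_pos"],st["gripper_width"],np.round(st["wrist_force"],1),"heading",np.degrees(np.arctan2(-R[1,2],-R[0,2])))
for mu,d,L,s in redlines(C,im):
    print(s,"tool",(R.T@(np.append(mu,30)-st["eef_pos"])).round(2))
side=snap("side","s6.png");Cs=cam("side")
a=im[0:160,190:350,::-1];b=side[252:292,302:342,::-1]
cv2.imwrite("pics/x6.png",np.hstack([cv2.resize(a,(400,400),interpolation=cv2.INTER_CUBIC),cv2.resize(b,(400,400),interpolation=cv2.INTER_NEAREST)]))
```

```text
10.0333 [ 458.56069596 -184.82129159   44.31758591] 36.693868321179636 [-0.3 -0.5 -0.8] heading 10.49877655368031
[249, 0, 7, 46, 271] tool [  14.32   -9.27 -108.26]
[293, 0, 7, 44, 269] tool [  14.32    9.28 -108.65]
[250, 55, 8, 114, 563] tool [ 14.32  -9.39 -70.9 ]
[291, 57, 7, 112, 591] tool [ 14.32   9.21 -70.49]
```

View pics/x6.png

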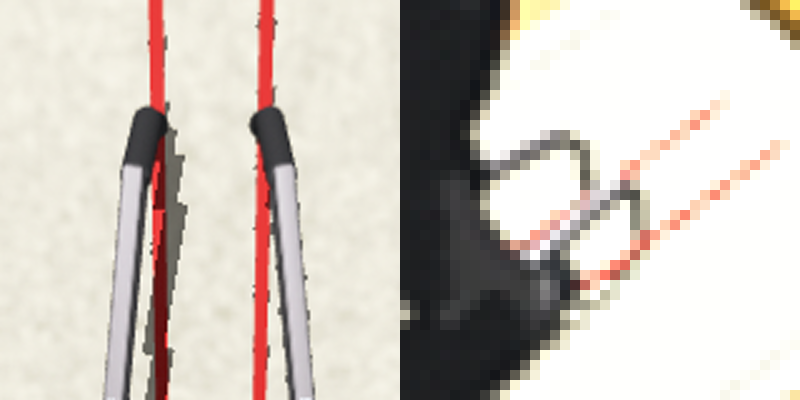

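Both tips stand over their lines, with ends about 1 px above the sheet lines in the side view. Centred and square, and no contact force shows. Now the hold.

Call:
{"method": "carry_out", "body": {"rows": [{"delta_pos": [0, 0, 0], "turn": 0}, {"delta_pos": [0, 0, 0], "turn": 0}, {"delta_pos": [0, 0, 0], "turn": 0}, {"delta_pos": [0, 0, 0], "turn": 0}, {"delta_pos": [0, 0, 0], "turn": 0}, {"delta_pos": [0, 0, 0], "turn": 0}, {"delta_pos": [0, 0, 0], "turn": 0}, {"delta_pos": [0, 0, 0], "turn": 0}]}}

```text
time_s: 10.8
eef_pos: [458.5, -184.8, 44.3]
orientation: [2.125, 0.195, -2.125]
wrist_force: [-0.5, -0.3, -0.1]
gripper_width: 37.0
```

Call:
{"method": "carry_out", "body": {"rows": [{"delta_pos": [0, 0, 0], "turn": 0}, {"delta_pos": [0, 0, 0], "turn": 0}, {"delta_pos": [0, 0, 0], "turn": 0}, {"delta_pos": [0, 0, 0], "turn": 0}, {"delta_pos": [0, 0, 0], "turn": 0}, {"delta_pos": [0, 0, 0], "turn": 0}, {"delta_pos": [0, 0, 0], "turn": 0}, {"delta_pos": [0, 0, 0], "turn": 0}]}}

```text
time_s: 11.47
eef_pos: [458.5, -184.8, 44.3]
orientation: [2.125, 0.195, -2.125]
wrist_force: [0.3, 0.5, -0.8]
gripper_width: 36.8
```

Call:
{"method": "carry_out", "body": {"rows": [{"delta_pos": [0, 0, 0], "turn": 0}, {"delta_pos": [0, 0, 0], "turn": 0}, {"delta_pos": [0, 0, 0], "turn": 0}, {"delta_pos": [0, 0, 0], "turn": 0}, {"delta_pos": [0, 0, 0], "turn": 0}, {"delta_pos": [0, 0, 0], "turn": 0}, {"delta_pos": [0, 0, 0], "turn": 0}, {"delta_pos": [0, 0, 0], "turn": 0}]}}

```text
time_s: 12.13
eef_pos: [458.5, -184.8, 44.3]
orientation: [2.125, 0.195, -2.125]
wrist_force: [0.0, -0.1, -0.0]
gripper_width: 37.3
```

Call:
{"method": "carry_out", "body": {"rows": [{"delta_pos": [0, 0, 0], "turn": 0}, {"delta_pos": [0, 0, 0], "turn": 0}, {"delta_pos": [0, 0, 0], "turn": 0}, {"delta_pos": [0, 0, 0], "turn": 0}, {"delta_pos": [0, 0, 0], "turn": 0}, {"delta_pos": [0, 0, 0], "turn": 0}, {"delta_pos": [0, 0, 0], "turn": 0}, {"delta_pos": [0, 0, 0], "turn": 0}]}}

```text
time_s: 12.8
eef_pos: [458.6, -184.8, 44.3]
orientation: [2.125, 0.195, -2.125]
wrist_force: [-0.5, 0.2, 0.3]
gripper_width: 36.9
```

Run:
```python
from h import *
print(ctrl.finish_job())
```

```text
the job is handed in; nothing more can be done
None
```

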